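Hang a gift box from a drop link on the balance

TASK

Weigh the boxed gift on the hanging balance: hook the yellow drop link over the steel bar of the stand and let it hang, then press the green key (on) and after it the blue key (zero), one at a time. Then hang the gift box in its carrier from the lower loop of the yellow link, with its hook over the loop's bottom bar, and leave the chain hanging still and free. Do not press a key before the link hangs or once the gift has been lifted, and leave the other things on the desk where they are.

Things in the scene. Friction and masses are not known exactly. Their poses are not given: they have to be found in the camera images.
- stand_foot (a point): Point on the desk right below the middle of the balance stand's level steel bar (fixed, 10 mm thick, 80 mm free between two fork arms that run back from its ends). y runs along the bar, x from the bar to the post, away from the robot. The head was clamped with the bar's axis anywhere from 250 to 295 mm up: not reported, so find it by touch or camera. The clamp does not give way.
- stand_post (a point): Foot of the stand's post, 115 mm behind the bar; axes as the foot's. The white head (85x116 mm, 44 mm high) starts 65 mm behind the bar, its top 10 mm above the bar's axis; the fork arms are 10 mm thick, level with the bar. Base plate 220x150 mm, 10 mm thick, reaching 65 mm in front of the bar.
- link_tab (a point): Centre of the black grip tab (10 mm along x, 28 along y, 43 high) on top of the yellow drop link: free, 8 mm wire, 180 mm high, 68 wide, 0.16 kg. z up, y across in the plane of its loop, x the way its hook's nose points. It stands in a slot (leaning up to 5 degrees) of a wooden block; lift it straight up 45 mm to clear. Tab's lower edge 8 mm above the bar's top when hung.
- link_hook (a point): Inside of the bend of the link's upper hook, 29.5 mm below the tab's centre, where the bar's top comes to rest; axes as the tab's. Hook of 8 mm wire, opens down: stem at x=-13 mm, nose at x=+13 with its lower end 25 mm below this point. From there to 50 mm below this point is a clear way in for the bar, sideways under the nose; further down the link's own wire blocks it.
- link_loop (a point): Axis of the bottom bar of the link's lower loop, at its middle, 154.5 mm below the tab's centre; axes as the tab's. The loop is a closed rectangle of 8 mm wire in the y-z plane; window 52 mm wide (y) and 53 mm high (from 4 to 57 mm above this point).
- rack: Wooden parking block of the link (fixed), 56 mm along x, 96 along y, 46 high, slot along y 34 mm deep and 11 wide; origin at the centre of its underside. x as the standing link's x.
- carrier_grip (a point): Centre of the red handle (26 mm along x, 12 along y, 38 high) of the gift carrier: free, 0.2 kg, a teal gift box 70x71x57 mm strapped under a wire hook. It stands on its box, handle's centre 90 mm above the underside and 85 mm in front (-x) of the box's middle; box top 33 mm below this point. z up, x the way the hook's nose points (away from the handle).
- carrier_hook (a point): Inside of the bend of the carrier's hook, where the loop's bottom bar comes to rest: x=+75, z=+25 mm from the handle's centre; axes as the handle's. 8 mm wire, opens down: stem at x=-13 mm from here, nose at x=+13 with its lower end 25 mm below; top of the hook 8 mm above.
- key_green_top (a point): Top of the round green spring key (28 mm wide, travel 6 mm, about 5 N fully down) on the grey console (fixed, 90x150 mm, 55 mm high). Key top 77 mm above the desk; the console's y axis runs from the blue to the green key, 72 mm apart.
- key_blue_top (a point): Top of the round blue spring key, like the green one.
- key_green (a joint): Travel of the green key in m, 0 up, 0.006 fully down; springs back.
- key_blue (a joint): Travel of the blue key in m, 0 up, 0.006 fully down; springs back.
- confetti_jar_1: Bystander, to be left alone: jar with pink and purple contents and a white lid, 63 mm wide, 92 mm high; origin at the centre of its underside.
- tape_measure: Bystander, to be left alone: yellow pocket tape measure, 66x66x32 mm; origin at the centre of its underside.

How it is judged:
By the outcome, as a careful person would: the job done as asked, in the order asked, and still so for the second after the job is handed in, with the robot touching nothing.
It also fails if it takes over 72 s, if anything falls off the work surface, if the arm or the gripper's body presses on something with over 40 N, if the wrist force passes 120 N, or if a joint passes its speed limit or range.

ROBOT

A 6-joint arm with a two-finger parallel gripper is mounted at the origin on a cart in front of the work surface, level with it; the furniture and walls round the work are solid. World frame = base frame: x ahead of the robot, y to its left, z up, the work surface at z = 0. Lengths are in m, angles in degrees, forces in N, time in s.
With the tool pointing down it reaches from about 0.25 to 0.725 m from the base axis. Payload 9.7 kg.
Tool frame: the origin (TCP) lies on the centre line of the jaws, within the pads' length; the fingertips stand bot.nose_length ahead of it and the grasp point (between the pads) lies 11 mm behind it (bot.nose_length is the distance from the TCP to the fingertips, in m); z points along the fingers, y is the line along which they close (so a half turn about z gives the same grasp; the last joint's range is limited). The gripper opens to 85 mm and grips with 20 to 120 N. Pads are 22 mm wide; open, the fingers measure 114 mm over their backs; the gripper's body (76 mm by 85 mm) begins 54 mm behind the grasp point. The pads swing forward as they close: fully open they stand 13 mm farther back than shut.
Start: joints at [73.339, 4.979, 10.078, 95.1, 0, 90], TCP at [0.158, 0.527, 0.239] pointing down, gripper open.
Joint ranges: [-179.16, 179.16], [-48.56, 103.87], [-65.8, 70.77], [-126.05, 130.52], [-82.76, 87.17], [-180, 180]. Speed limits (degrees/s): [127.2, 127.2, 147.25, 180, 180, 180].

INTERFACE

Orientations are given as [roll, pitch, yaw] about the fixed x, y, z axes, in that order (R = Rz(yaw) Ry(pitch) Rx(roll)).
In Python, from workcell import bot gives the robot as it stands. The module is installed in compiled form; this text tells all that it offers.
- The arm moves only by the shell command python3 -m inch 'ROWS' [OPENING] [FORCE]. ROWS is JSON, a list of rows, each a list of 4 numbers: the shift along the world's x, y, z in cm, then the turn about the world's z in degrees. A call has exactly 8 rows; each row is the pose to reach, as a shift and turn from the pose commanded when the call began; what a row does not reach only later rows make up. A row lasts 1/8 s, in which the tool goes at most 62.5 mm and 10.7 degrees, less where a joint would pass 70% of its speed; a pose out of reach is approached as far as the arm can. A call with a gripper value outside its range is refused whole. OPENING is the finger opening in cm, from 0 to 8.54, set as the call begins (- or left out, the last holds). The fingers move at their own pace and stop on an object; FORCE is the grip in N (left out, the last holds). Time passes only in rows, so rows that repeat a pose let the fingers close, or fill a call up. It gives the time, the measured TCP pose, the force, the opening and the grip force at its end, in the units of the state.
- bot.get_obs(): the state, without advancing time (a new reading comes with each control period).
- bot.camera(name): name is "scene" or "top" or "wrist"; returns a dict with "img" (400x640x3 uint8, red, green, blue), "fovy" (degrees; the focal length in pixels is half the picture's height over the tangent of half this angle, whatever the lens; pixels are square), "cx", "cy" (the principal point, pixels), "R" (3x3) and "t" (3): a world point X has camera coordinates R X + t; the wrist camera has in their place "mount" (4x4, takes a point from camera to tool coordinates, whose origin is the TCP and whose axes are the flange's). Camera axes: x right, y down, z forward; pixel columns grow to the right and rows downward; lengths in m; the calibration is good to about 2 mm. A picture is of the moment at which its call begins: read the wrist's pose just before it. There is no depth.
- bot.job_done(): hands the job in; it is judged then, once.
Trained networks look in a picture, given as the dict that the camera call returned (one of the last four; its "shot" number tells which), for a name from the list of things; names that differ only in an ending like _2 or _b are one class to them, and where a whole thing is asked for, a point or a joint stands for the part that bears it (a point fixed in the world has none). Each returns a list of dicts, best first, with "score" (0 to 1); they miss things now and then, are a little off and sometimes report something else, mostly with a low value. They report only what shows in the picture. A call takes as long as a camera call.
- bot.find_in(thing, picture): "point" ([column, row] in pixels, amid what is visible of it).
- bot.landmark_of(thing, picture): "point" ([column, row] in pixels: a listed point, or the origin of a listed thing).
The state is a dict: "time": time; "q": joint angles; "qd": joint speeds; "joint_efforts": joint torques, N m; "ee_pos": TCP position; "tcp_rot": TCP orientation; "wrist_force": force on the tool from outside, world axes, zero at the start; "torque": the same for the moment, N m; "opening": finger opening in m; "grasp_force": force on a finger pad.
Only numpy, scipy, OpenCV 4.12 (cv2) and the standard library are available. Lean on these libraries where they do the work, as an engineer would, in place of code of your own. Each camera call takes 0.05 s, during which the arm holds its last target. There are 200 camera calls.

## Working session

There is one attempt and no reset: what is moved stays moved. The work goes in short steps, Python scripts to look and compute and a shell command to move; the robot and the scene stay as the last step left them, time stands still between calls to the robot, and variables do not carry over. Pictures are saved under pics/ and viewed, at most 10 in all, crops included, and the job is handed in when it is done.

```bash
mkdir -p pics
cat > h.py <<'E'
import numpy as np, cv2
from workcell import bot
from scipy.spatial.transform import Rotation as Ro
def cam(name):
    o=bot.get_obs(); c=bot.camera(name)
    f=200/np.tan(np.radians(c["fovy"])/2)
    if name=="wrist":
        T=np.eye(4);T[:3,:3]=Ro.from_euler('xyz',o["tcp_rot"],degrees=True).as_matrix();T[:3,3]=o["ee_pos"]
        W=T@np.array(c["mount"]);R=W[:3,:3].T;t=-R@W[:3,3]
    else: R=np.array(c["R"]);t=np.array(c["t"])
    c["f"]=f;c["Rw"]=R;c["tw"]=t
    return c
def ray(c,p):
    d=c["Rw"].T@np.array([(p[0]-c["cx"])/c["f"],(p[1]-c["cy"])/c["f"],1]);o=-c["Rw"].T@c["tw"]
    return o,d/np.linalg.norm(d)
def atz(c,p,z):
    o,d=ray(c,p);return o+d*(z-o[2])/d[2]
def tri(obs):
    A=np.zeros((3,3));b=np.zeros(3);L=[]
    for c,p in obs:
        o,d=ray(c,p);P=np.eye(3)-np.outer(d,d);A+=P;b+=P@o;L.append((o,P))
    X=np.linalg.solve(A,b);return X,[round(1000*np.linalg.norm(P@(X-o)),1) for o,P in L]
def proj(c,X):
    v=c["Rw"]@np.array(X)+c["tw"];return [round(float(c["f"]*v[0]/v[2]+c["cx"]),1),round(float(c["f"]*v[1]/v[2]+c["cy"]),1)]
def save(c,n): cv2.imwrite("pics/"+n+".png",c["img"][:,:,::-1])
E
cat > s1.py <<'E'
from h import *
np.set_printoptions(precision=4,suppress=True)
o=bot.get_obs();print({k:np.round(v,3) for k,v in o.items()},bot.nose_length)
C={n:cam(n) for n in ("scene","top")}
for n,c in C.items(): save(c,n+"0");print(n,c["fovy"],-c["Rw"].T@c["tw"])
for th in ["stand_foot","stand_post","link_tab","link_hook","link_loop","rack","carrier_grip","carrier_hook","key_green_top","key_blue_top","confetti_jar_1","tape_measure"]:
    r={n:bot.landmark_of(th,c)[:1] for n,c in C.items()}
    print(th,[(n,np.round(x[0]["point"],1),round(x[0]["score"],2)) for n,x in r.items() if x], end=' ')
    if all(r.values()): print(*tri([(C[n],r[n][0]["point"]) for n in C]))
    else: print()
E
python3 s1.py
```

```text
{'time': np.float64(0.0), 'q': array([73.34 ,  5.011, 10.035, 95.101, -0.   , 90.001]), 'qd': array([ 0.077, -0.023, -0.097,  0.131,  0.042, -0.131]), 'joint_efforts': array([ -0.002, -52.039,  46.481,   0.016,  -0.   ,  -0.   ]), 'ee_pos': array([0.158, 0.527, 0.239]), 'tcp_rot': array([-179.923,    0.   ,  163.339]), 'wrist_force': array([ 0.223,  0.205, -1.076]), 'torque': array([-0.014, -0.007,  0.039]), 'grasp_force': np.float64(0.0), 'opening': np.float64(0.086)} 0.008
scene 52.040812841259104 [ 0.2274 -0.4121  0.5915]
top 53.967770527724625 [0.4343 0.2687 0.9834]
stand_foot [('scene', array([332.5, 224.5]), 0.62), ('top', array([307.2, 174.7]), 0.64)] [0.6208 0.3251 0.0083] [np.float64(4.6), np.float64(4.6)]
stand_post [('scene', array([357.4, 204.4]), 0.83), ('top', array([285.1, 138. ]), 0.77)] [0.7196 0.3786 0.0106] [np.float64(2.4), np.float64(2.4)]
link_tab [('scene', array([237.4, 194. ]), 0.83), ('top', array([322.2, 274.8]), 0.48)] [0.3834 0.289  0.173 ] [np.float64(2.5), np.float64(2.5)]
link_hook [('scene', array([239.6, 211.2]), 0.93), ('top', array([318.2, 271.7]),
[... 557 characters left out ...]
('top', array([269.6, 233.4]), 0.74)] [0.4751 0.4035 0.1135] [np.float64(0.3), np.float64(0.3)]
key_green_top [('scene', array([280.4, 257.2]), 0.53), ('top', array([368.6, 249.8]), 0.68)] [0.4309 0.1837 0.0746] [np.float64(2.2), np.float64(2.2)]
key_blue_top [('scene', array([294.2, 277.9]), 0.48), ('top', array([397.7, 248.8]), 0.69)] [0.432  0.117  0.0755] [np.float64(1.4), np.float64(1.4)]
confetti_jar_1 [('scene', array([293.5, 200.8]), 0.73), ('top', array([246. , 194.3]), 0.8)] [ 0.5781  0.481  -0.    ] [np.float64(3.1), np.float64(3.1)]
tape_measure [('scene', array([347.5, 328.5]), 0.7), ('top', array([424., 226.]), 0.86)] [ 0.493   0.0326 -0.0012] [np.float64(5.9), np.float64(5.9)]
```

View pics/scene0.png

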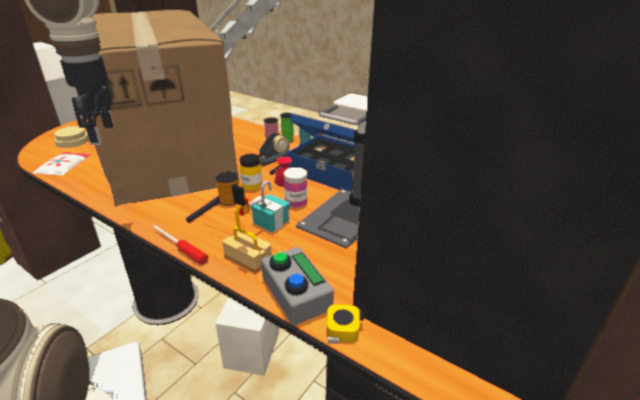

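View pics/top0.png

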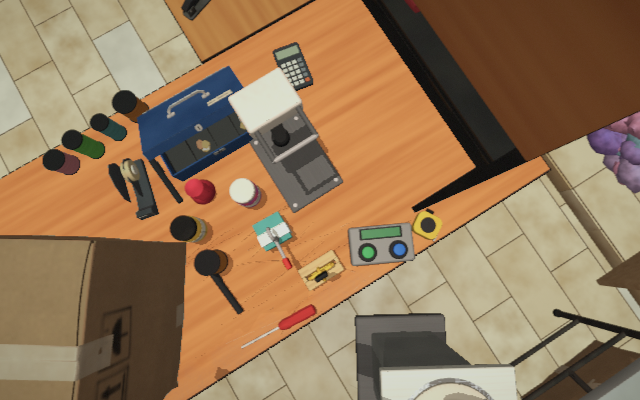

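The scene view shows the link in its block at about (247,240), the carrier at (270,210), the console keys at (281,258) and (296,282), and the stand mostly hidden by a black cabinet. The top view shows the stand bar at about (295,147), the link at (320,270) and the carrier at (272,232). A cardboard box stands on the left, so I'm checking its clearance to the start pose.

Run:
```python
from h import *
np.set_printoptions(precision=3,suppress=True)
s=cam("scene");t=cam("top")
print(proj(s,[.158,.527,.239]),proj(t,[.158,.527,.239]),proj(s,[.158,.527,.33]))
for p in [(115,200),(238,178),(205,188)]: print("box base",p,atz(s,p,0))
for p in [(185,242),(165,400),(90,240)]: print("top",p,atz(t,p,0),atz(t,p,.3))
print("bar ends top",[atz(t,p,z) for z in(.25,.295) for p in((276,160),(316,137))])
print("rack y",atz(t,(312,276),.046)-atz(t,(332,265),.046))
w=cam("wrist");print(-w["Rw"].T@w["tw"],w["mount"]);save(w,"w0")
```

```text
[104.1, 138.2] [190.6, 411.8] [92.4, 96.9]
box base (115, 200) [0.131 0.686 0.   ]
box base (238, 178) [0.472 0.671 0.   ]
box base (205, 188) [0.369 0.651 0.   ]
top (185, 242) [0.466 0.632 0.   ] [0.456 0.521 0.3  ]
top (165, 400) [0.097 0.671 0.   ] [0.2   0.548 0.3  ]
top (90, 240) [0.478 0.87  0.   ] [0.464 0.686 0.3  ]
bar ends top [array([0.608, 0.369, 0.25 ]), array([0.651, 0.291, 0.25 ]), array([0.598, 0.363, 0.295]), array([0.638, 0.29 , 0.295])]
rack y [-0.024  0.048  0.   ]
[0.077 0.551 0.374] [[-0.    -0.946 -0.325  0.084]
 [ 1.    -0.    -0.     0.   ]
 [ 0.    -0.325  0.946 -0.135]
 [ 0.     0.     0.     1.   ]]
```

View pics/w0.png

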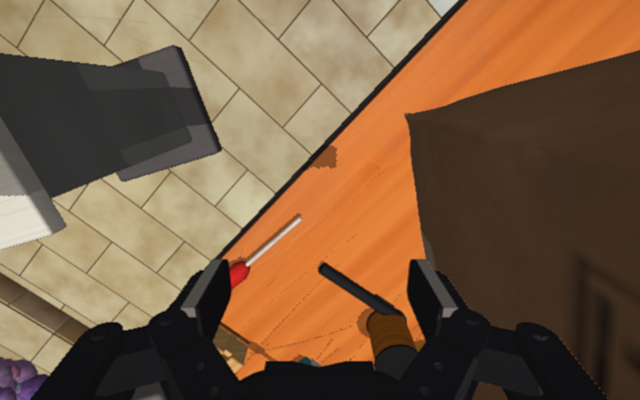

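The wrist view shows only the desk edge, a screwdriver, a hammer and the box. The box stays on the +y side, so going towards the link is clear. I'm moving over the link for a closer look.

```bash
python3 -m inch '[[2,-2,2,-6],[6,-6,5,-14],[10,-10,8,-24],[14,-14,8,-34],[18,-18,8,-44],[21,-21.5,8,-44],[22.8,-23.2,8,-44],[22.8,-23.2,8,-44]]' 8.5 40
cat > look.py <<'E'
from h import *
import sys
np.set_printoptions(precision=4,suppress=True)
c=cam("wrist");save(c,sys.argv[1]);print(bot.get_obs()["ee_pos"],bot.get_obs()["tcp_rot"])
Z=dict(link_tab=.17,link_hook=.14,rack=0,carrier_grip=.09,carrier_hook=.115,key_green_top=.077,key_blue_top=.077,stand_foot=0,stand_post=0,link_loop=.016)
for a in sys.argv[2:]:
    n,_,z=a.partition("=")
    for x in bot.landmark_of(n,c)[:1]: print(n,np.round(x["point"],1),round(x["score"],2),atz(c,x["point"],float(z) if z else Z[n]))
E
python3 look.py w1 link_tab link_hook link_loop rack carrier_grip carrier_hook key_green_top key_blue_top stand_foot
```

```text
time: 2.45
ee_pos: [0.3866, 0.2939, 0.3192]
tcp_rot: [180.0, 0.0, 119.2]
wrist_force: [-1.4, 0.5, -0.4]
opening: 0.085
grasp_force: 0.0
[0.3859 0.2946 0.3193] [-179.9936   -0.0123  119.2424]
link_tab [315.  183.5] 0.89 [0.3831 0.2925 0.17  ]
link_hook [316.9 178.6] 0.86 [0.3863 0.2902 0.14  ]
link_loop [319.3 154.8] 0.9 [0.3883 0.2919 0.016 ]
rack [321.6 152.1] 0.81 [0.3909 0.2943 0.    ]
carrier_grip [366.5 121. ] 0.83 [0.4091 0.3649 0.09  ]
carrier_hook [441.7 121.4] 0.72 [0.4746 0.4036 0.115 ]
key_green_top [304.9 244.5] 0.85 [0.4251 0.1862 0.077 ]
key_blue_top [284.7 288.7] 0.78 [0.4333 0.1103 0.077 ]
stand_foot [460.6 206.6] 0.87 [0.6217 0.3253 0.    ]
```

View pics/w1.png

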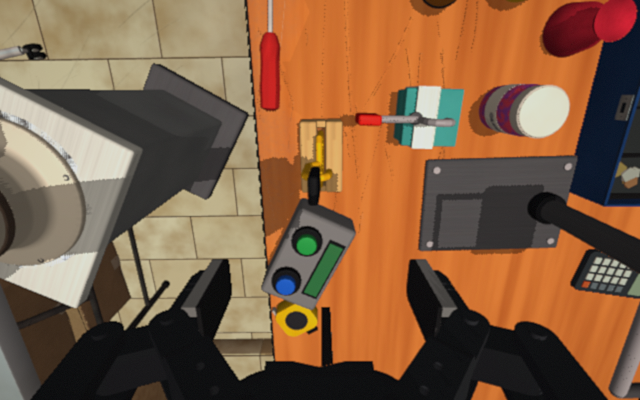

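The wrist view shows everything lined up near a 29° yaw: the rack at (320,155), the tab at (314,185), the carrier handle at (367,120), its hook at (440,121) and the stand's base plate at (425–577,157–250). I'll zoom in on the link to see which way its nose points and work out the yaws.

Run:
```python
from h import *
np.set_printoptions(precision=4,suppress=True)
c=cam("wrist");im=c["img"][:,:,::-1]
a=cv2.resize(im[100:220,280:400],(480,480),interpolation=cv2.INTER_CUBIC)
cv2.imwrite("pics/z1.png",a)
ang=lambda p,q,z:(lambda d:(round(float(np.degrees(np.arctan2(d[1],d[0]))),1),round(float(np.linalg.norm(d)),4)))(atz(c,q,z)-atz(c,p,z))
print("plate",ang((436,170),(566,167),.01),ang((430,243),(556,240),.01),ang((430,243),(436,170),.01))
print("console",ang((300,201),(354,231),.05),ang((264,279),(300,201),.05))
for z in (.25,.295):print(proj(c,[.6217,.3253,z]))
```

```text
plate (30.7, 0.1889) (30.9, 0.1986) (121.8, 0.1191)
console (-1.4, 0.0886) (94.9, 0.1372)
[594.4, 320.1]
[651.1, 367.5]
```

View pics/z1.png

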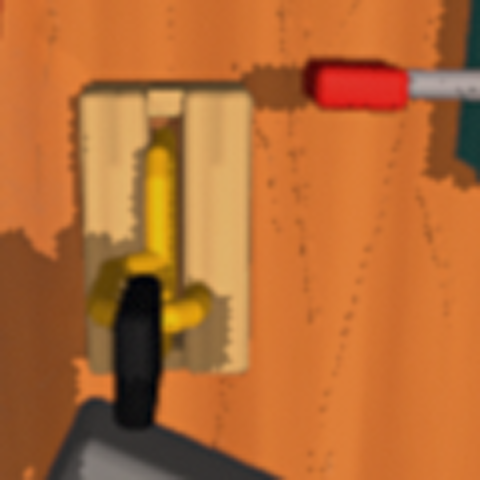

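The zoom shows the hook's nose at (210,290) pointing right, along +x', so the link's yaw of about 30° matches the stand's. I still need the bar's height, so I'm taking two wrist views with a baseline across the bar.

```bash
cat > snap.py <<'E'
from h import *
import sys,pickle
c=cam("wrist");save(c,sys.argv[1]);pickle.dump({k:c[k] for k in("img","f","cx","cy","Rw","tw")},open(sys.argv[1]+".pkl","wb"))
np.set_printoptions(precision=4,suppress=True)
for n in sys.argv[2:]:
    for x in bot.landmark_of(n,c)[:1]: print(n,np.round(x["point"],1),round(x["score"],2),atz(c,x["point"],0.077 if "key" in n else 0))
E
python3 -m inch '[[4,-3,2,0],[7,-5.5,2,0],[8.5,-6.7,2,0],[8.5,-6.7,2,0],[8.5,-6.7,2,0],[8.5,-6.7,2,0],[8.5,-6.7,2,0],[8.5,-6.7,2,0]]' && python3 snap.py A stand_foot stand_post key_green_top key_blue_top
python3 -m inch '[[4,2,0,0],[8,4.5,0,0],[10.4,6,0,0],[10.4,6,0,0],[10.4,6,0,0],[10.4,6,0,0],[10.4,6,0,0],[10.4,6,0,0]]' && python3 snap.py B stand_foot stand_post key_green_top key_blue_top
python3 -c "
import cv2,numpy as np
a=cv2.imread('pics/A.png');b=cv2.imread('pics/B.png')
cv2.imwrite('pics/AB.png',np.vstack([a[40:340,:],b[40:340,:]]))"
```

```text
time: 4.0
ee_pos: [0.4704, 0.2282, 0.3394]
tcp_rot: [180.0, 0.0, 119.4]
wrist_force: [0.4, 0.4, 0.3]
opening: 0.0852
grasp_force: 0.0
stand_foot [440.4 144.7] 0.86 [0.6287 0.3239 0.    ]
stand_post [514.4 135.5] 0.8 [0.7175 0.3897 0.    ]
key_green_top [270.4 170.6] 0.57 [0.4226 0.1837 0.077 ]
key_blue_top [254.3 217.5] 0.7 [0.4329 0.1132 0.077 ]
time: 5.25
ee_pos: [0.5744, 0.2877, 0.3399]
tcp_rot: [179.9, 0.0, 119.3]
wrist_force: [-1.1, -0.2, -0.2]
opening: 0.0854
grasp_force: 0.0
stand_foot [363.  140.8] 0.72 [0.6272 0.3308 0.    ]
key_green_top [177.2 170.3] 0.68 [0.42   0.1838 0.077 ]
key_blue_top [165.7 219.4] 0.76 [0.4313 0.1101 0.077 ]
```

View pics/AB.png

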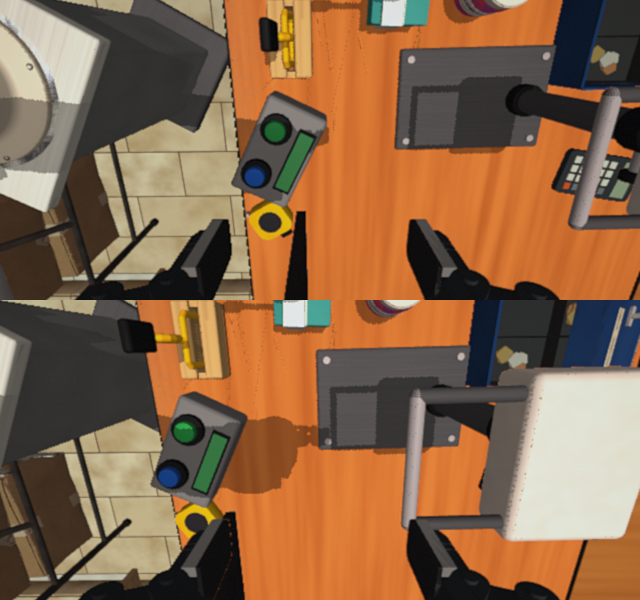

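A shows the bar from (612,133) to (577,262), and B shows it from (416,134) to (409,264) in full-frame pixels. I'll triangulate its ends.

Run:
```python
from h import *
import pickle
np.set_printoptions(precision=4,suppress=True)
A=pickle.load(open("A.pkl","rb"));B=pickle.load(open("B.pkl","rb"))
t=cam("top")
def mid(c,row,lo,hi): # bar's edges along row by gradient
    g=cv2.cvtColor(c["img"],cv2.COLOR_RGB2GRAY).astype(int)[row,lo:hi]; return g
for n,c,r,lo,hi in(("A",A,180,580,625),("B",B,180,395,430),("B",B,230,395,430)): print(n,r,lo,mid(c,r,lo,hi))
P=[tri([(A,(613,133)),(B,(416.5,134))]),tri([(A,(577,262)),(B,(409.5,264))])]
for p in P: print(*p)
a,b=P[0][0],P[1][0];m=(a+b)/2;d=a-b;print("mid",m,np.linalg.norm(d),np.degrees(np.arctan2(d[1],d[0]))-90, "top",proj(t,m),"f",A["f"])
ang=lambda c,p,q,z:(lambda d:(round(float(np.degrees(np.arctan2(d[1],d[0]))),1),round(float(np.linalg.norm(d)),4)))(atz(c,q,z)-atz(c,p,z))
print(ang(B,(317,389-300+40),(469,385-300+40),.01),ang(B,(319,491-260),(320,389-260),.01))
```

```text
A 180 580 [126 127 130 132 134 134 135 137 129  94  63  59  65  73  83  95 105 114
 122 128 135 144 151 158 161 162 162 163 162 158 148 145 144 145 137 110
  61  18   3   7   7   6   8  10  10]
B 180 395 [ 53  54  52  52  54  54  53  51  53  53  54  60  79 101 119 133 143 151
 158 166 175 179 179 174 171 165 151 105  63  51  52  53  53  53  53]
B 230 395 [148 147 148 148 146 148 150 145 105  92 110 125 133 146 155 163 169 174
 175 174 169 162 149 135 131 134 135 140 143 146 149 151 152 151 151]
[0.5979 0.3684 0.2811] [np.float64(0.1), np.float64(0.1)]
[0.6475 0.2906 0.2783] [np.float64(0.5), np.float64(0.5)]
mid [0.6227 0.3295 0.2797] 0.09233686723711627 32.54400239282299 top [295.1, 148.1] f 311.4546857305718
(30.8, 0.2221) (118.8, 0.1644)
```

Run:
```python
from h import *
import pickle
np.set_printoptions(precision=4,suppress=True)
A=pickle.load(open("A.pkl","rb"));B=pickle.load(open("B.pkl","rb"))
def edges(c,row,guess,w):
    g=cv2.GaussianBlur(cv2.cvtColor(c["img"],cv2.COLOR_RGB2GRAY),(1,3),0).astype(float)[row]
    d=np.abs(np.diff(g));f=lambda x:int(x-5)+np.argmax(d[int(x-5):int(x+6)])+1
    return f(guess-w/2),f(guess+w/2)
for n,c,ln in(("A",A,lambda r:602.3-(r-180)*.272),("B",B,lambda r:414.2-(r-180)*.06)):
    w=26 if n=="A" else 15.4
    rs=range(150,245,5);E=[edges(c,r,ln(r),w) for r in rs];print(n,E)
    e=np.array(E);c["L"]=[np.polyfit(rs,e[:,i],1) for i in(0,1)]
    mids=np.median((e.sum(1)/2)-np.array([ln(r) for r in rs]));print(mids,c["L"])
    k=np.polyfit(rs,e.sum(1)/2,1);N=[ray(c,(np.polyval(k,r),r)) for r in(150,240)]
    n_=np.cross(N[0][1],N[1][1]);c["pl"]=(n_/np.linalg.norm(n_),N[0][0])
nA,oA=A["pl"];nB,oB=B["pl"];d=np.cross(nA,nB);d/=np.linalg.norm(d)
m=np.array([.6227,.3290,.28])
x=np.linalg.solve(np.array([nA,nB,d]),[nA@oA,nB@oB,d@m]);print("dir",d,"yaw",(np.degrees(np.arctan2(d[1],d[0]))-90)%180,"pt",x)
```

```text
A [(np.int64(597), np.int64(619)), (np.int64(596), np.int64(618)), (np.int64(594), np.int64(616)), (np.int64(593), np.int64(615)), (np.int64(592), np.int64(614)), (np.int64(591), np.int64(612)), (np.int64(589), np.int64(616)), (np.int64(588), np.int64(619)), (np.int64(587), np.int64(608)), (np.int64(583), np.int64(607)), (np.int64(582), np.int64(609)), (np.int64(579), np.int64(610)), (np.int64(577), np.int64(605)), (np.int64(575), np.int64(605)), (np.int64(579), np.int64(609)), (np.int64(573), np.int64(607)), (np.int64(571), np.int64(598)), (np.int64(574), np.int64(596)), (np.int64(573), np.int64(602))]
-2.099999999999909 [array([ -0.3021, 642.7526]), array([ -0.2126, 651.2   ])]
B [(np.int64(410), np.int64(425)), (np.int64(409), np.int64(425)), (np.int64(409), np.int64(424)), (np.int64(409), np.int64(424)), (np.int64(408), np.int64(423)), (np.int64(408), np.int64(423)), (np.int64(408), np.int64(422)), (np.int64(407), np.int64(422)), (np.int64(408), np.int64(421)), (np.int64(405), np.int64(421)), (np.int64(405), np.int64(420)), (np.int64(405), np.int64(420)), (np.int64(404), np.int64(419)), (np.int64(404), np.int64(419)), (np.int64(404), np.int64(419)), (np.int64(403), np.int64(418)), (np.int64(403), np.int64(418)), (np.int64(403), np.int64(417)), (np.int64(402), np.int64(417))]
-0.19999999999998863 [array([ -0.0888, 423.3105]), array([ -0.0926, 438.9579])]
dir [-0.4848  0.8728 -0.0566] yaw 29.05107062528461 pt [0.6225 0.329  0.281 ]
```

```bash
python3 -m inch '[[-5,0,-2,0],[-10,0.2,-4,0],[-15,0.3,-8,0],[-19.1,0.4,-10,0],[-19.1,0.4,-11,0],[-19.1,0.4,-13,0],[-19.1,0.4,-16,0],[-19.1,0.4,-18.1,0]]' 8.5 80
python3 -m inch '[[0,0,0,0],[0,0,0,0],[0,0,0,0],[0,0,0,0],[0,0,0,0],[0,0,0,0],[0,0,0,0],[0,0,0,0]]' 0.6 80
python3 -c "
from h import *
save(cam('wrist'),'g1')"
```

```text
time: 6.55
ee_pos: [0.3844, 0.2919, 0.1573]
tcp_rot: [-180.0, 0.0, 119.3]
wrist_force: [-0.1, -0.3, 0.4]
opening: 0.0846
grasp_force: 0.0
time: 7.55
ee_pos: [0.3853, 0.2929, 0.1593]
tcp_rot: [179.7, -0.0, 119.4]
wrist_force: [6.0, 3.5, -1.3]
opening: 0.0087
grasp_force: 78.0
```

View pics/g1.png

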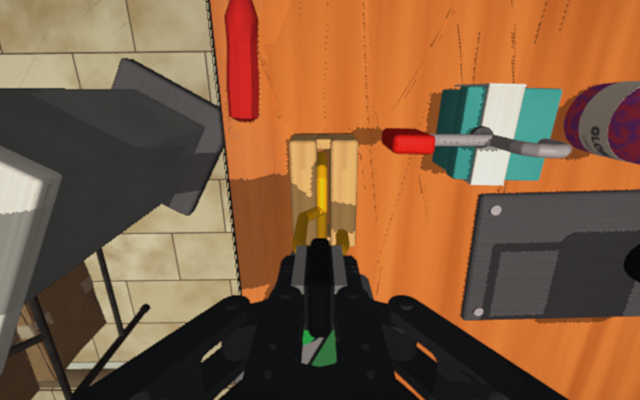

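The view shows the tab held centrally between the pads at (320,280). I'm lifting it straight up and carrying it to a point in front of the bar.

```bash
python3 -m inch '[[0,0,2,0],[0,0,6,0],[0,0,11,0],[0,0,16,0],[0,0,18,0],[4,0.1,18,0],[9,0.3,18,0],[13,0.5,18,0]]'
python3 -m inch '[[3,0.1,0,0],[5,0.2,0,0],[5.6,0.25,0,0],[5.6,0.25,0,0],[5.6,0.25,0,0],[5.6,0.25,0,0],[5.6,0.25,0,0],[5.6,0.25,0,0]]'
python3 snap.py g2
python3 - <<'E'
from h import *
c=cam("wrist");t=cam("top");save(t,"g2t")
for n in("link_tab","link_hook","link_loop"):
  for k in(c,t):
    for x in bot.landmark_of(n,k)[:1]: print(n,x["point"],x["score"])
o=bot.get_obs();e=o["ee_pos"]
print("hook exp",proj(c,e+[0,0,-.0185]),proj(t,e+[0,0,-.0185]),o["opening"])
cv2.imwrite("pics/g2b.png",np.vstack([c["img"][:,:,::-1][100:400],cv2.resize(t["img"][90:240,200:420,::-1],(640,436))[:300]]))
E
```

```text
time: 8.6
ee_pos: [0.5153, 0.2969, 0.338]
tcp_rot: [-180.0, 0.0, 119.3]
wrist_force: [-0.4, -0.4, -2.0]
opening: 0.0096
grasp_force: 78.8
time: 9.6
ee_pos: [0.5695, 0.2994, 0.3385]
tcp_rot: [180.0, 0.0, 119.3]
wrist_force: [-0.1, 0.2, -1.1]
opening: 0.0093
grasp_force: 78.7
link_tab [322.7, 281.8] 0.72
link_hook [321.7, 252.2] 0.86
link_loop [318.6, 282.6] 0.47
hook exp [319.1, 251.5] [310.9, 171.4] 0.008717197579536652
```

View pics/g2b.png

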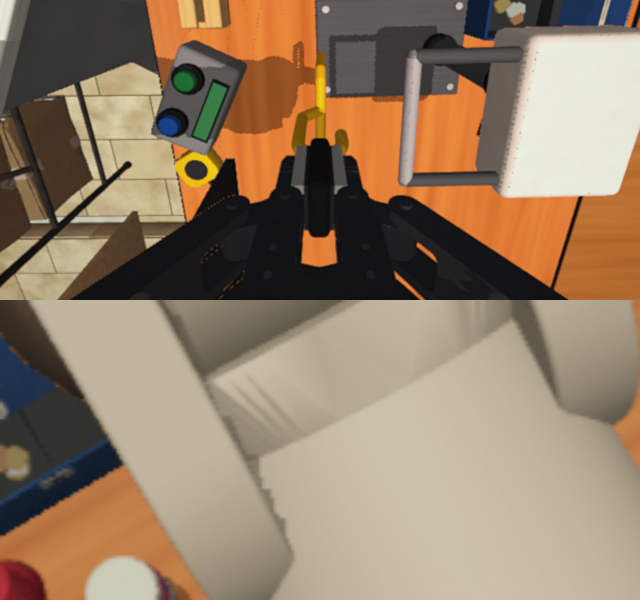

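The hook is level, with its nose at (342,240) on the way to the bar at column 408, rows 152–282. I'll compute the offset from the hook to the bar in this picture.

Run:
```python
from h import *
import pickle
np.set_printoptions(precision=4,suppress=True)
c=pickle.load(open("g2.pkl","rb"));e=bot.get_obs()["ee_pos"];print(e)
a=np.radians(29.2);X=np.array([np.cos(a),np.sin(a),0]);Y=np.array([-X[1],X[0],0])
for p in((412,155),(405,281),(408.5,218)):
    for z in(.281,.276,.286): d=atz(c,p,z)-e;print(p,z,"x'",d@X,"y'",d@Y)
```

```text
[0.5697 0.2994 0.3382]
(412, 155) 0.281 x' 0.05775009034338543 y' 0.04642893755674447
(412, 155) 0.276 x' 0.05926327223379456 y' 0.045435492240847426
(412, 155) 0.286 x' 0.056236908452976166 y' 0.04742238287264153
(405, 281) 0.281 x' 0.061863455297893895 y' -0.04509307513481978
(405, 281) 0.276 x' 0.06348368288408533 y' -0.04846827787713352
(405, 281) 0.286 x' 0.060243227711702436 y' -0.041717872392506086
(408.5, 218) 0.281 x' 0.05966002449357376 y' 0.003933068732365021
(408.5, 218) 0.276 x' 0.06122291027174062 y' 0.0018337162342734752
(408.5, 218) 0.286 x' 0.05809713871540687 y' 0.006032421230456517
```

```bash
python3 -m inch '[[1,0.6,0,0.5],[2,1.1,0,1],[3,1.7,0,1.5],[4,2.2,0,1.5],[5,2.8,0,1.5],[5.25,2.95,0,1.5],[5.25,2.95,0,1.5],[5.25,2.95,0,1.5]]'
python3 -c "
from h import *
c=cam('wrist');save(c,'g3')
o=bot.get_obs();print(o['wrist_force'],o['torque'],o['grasp_force'])"
```

```text
time: 11.05
ee_pos: [0.6219, 0.3287, 0.3386]
tcp_rot: [180.0, -0.0, 120.8]
wrist_force: [0.5, 0.6, -2.0]
opening: 0.0093
grasp_force: 78.8
[-0.29046355  0.83397771 -1.48794668] [ 0.02881314  0.02600092 -0.01921994] 78.80823969841003
```

View pics/g3.png

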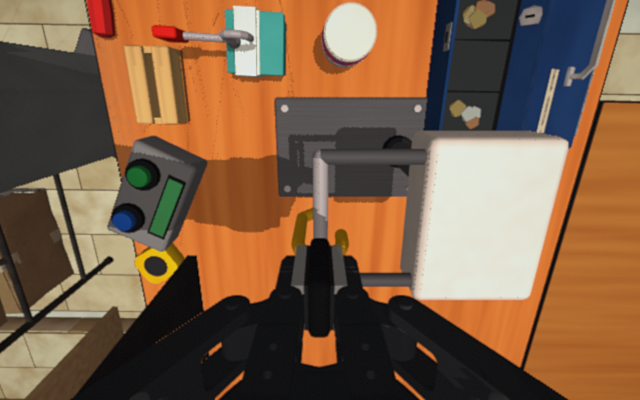

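The bar at column 320 now lies between the stem (300,235) and the nose (342,240). It runs parallel to the tab, so I'm lowering.

```bash
python3 -m inch '[[0,0,-0.6,0],[0,0,-1.4,0],[0,0,-2.0,0],[0,0,-2.4,0],[0,0,-2.7,0],[0,0,-2.9,0],[0,0,-3.0,0],[0,0,-3.0,0]]'
```

```text
time: 12.1
ee_pos: [0.6222, 0.3289, 0.3083]
tcp_rot: [180.0, 0.0, 120.8]
wrist_force: [0.3, 0.6, -1.5]
opening: 0.009
grasp_force: 78.7
```

```bash
python3 -m inch '[[0,0,-0.1,0],[0,0,-0.2,0],[0,0,-0.3,0],[0,0,-0.4,0],[0,0,-0.4,0],[0,0,-0.4,0],[0,0,-0.4,0],[0,0,-0.4,0]]'
```

```text
time: 13.1
ee_pos: [0.6222, 0.3289, 0.3047]
tcp_rot: [180.0, 0.0, 120.8]
wrist_force: [0.2, 0.1, 5.2]
opening: 0.0096
grasp_force: 79.5
```

```bash
python3 -m inch '[[0,0,0.1,0],[0,0,0.1,0],[0,0,0.1,0],[0,0,0.1,0],[0,0,0.1,0],[0,0,3,0],[0,0,7,0],[0,0,9,0]]' 5
python3 snap.py h1
python3 - <<'E'
from h import *
c=cam("wrist")
for n in("link_tab","link_hook","link_loop","key_green_top","key_blue_top"):
    for x in bot.landmark_of(n,c)[:1]: print(n,np.round(x["point"],1),round(x["score"],2),end=' ')
b=np.array([.6225,.329,.286]);print("\nexp tab,hook,loop",proj(c,b+[0,0,.0295]),proj(c,b),proj(c,b-[0,0,.125]))
E
```

```text
time: 14.1
ee_pos: [0.6068, 0.3208, 0.3762]
tcp_rot: [179.1, 0.0, 120.8]
wrist_force: [-0.5, -0.0, -0.8]
opening: 0.05
grasp_force: 0.0
link_tab [336. 219.] 0.69 link_hook [338.5 205.2] 0.62 link_loop [340.2 169.7] 0.63 key_green_top [155.6 169.3] 0.7 key_blue_top [142.4 214.4] 0.86 
exp tab,hook,loop [342.9, 220.0] [339.3, 205.1] [330.2, 167.5]
```

View pics/h1.png

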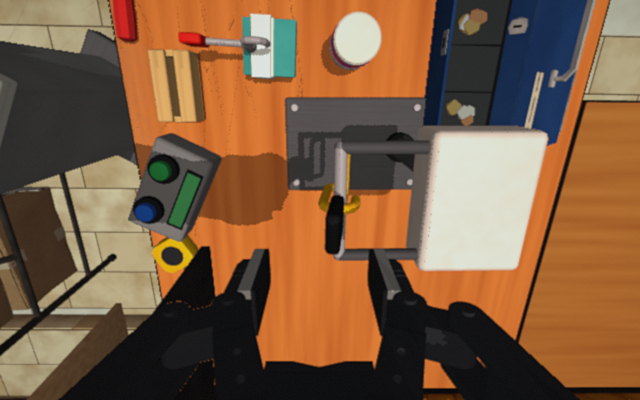

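The link hangs on the bar at (340,205) with the tab at (335,222). The arm hit its reach limit, so it drifted back while rising. Next are the keys: close the fingers and hover over green.

```bash
python3 -m inch '[[-3,-2,0,0],[-7,-5,0,0],[-11,-8,0,0],[-15,-11,-4,0],[-18,-13,-10,0],[-19.8,-14.4,-16,0],[-19.8,-14.4,-22,0],[-19.8,-14.4,-25,0]]' 0 40
```

```text
time: 15.45
ee_pos: [0.4081, 0.1764, 0.1255]
tcp_rot: [178.9, 0.1, 120.8]
wrist_force: [0.1, 0.2, 0.8]
opening: 0.0001
grasp_force: 0.0
```

```bash
python3 snap.py k1 key_green_top key_blue_top
```

```text
key_green_top [350.2 232.4] 0.58 [0.4278 0.1848 0.077 ]
```

```bash
python3 -m inch '[[1,0.5,0,0],[1.7,0.9,0,0],[1.7,0.9,-1,0],[1.7,0.9,-2.5,0],[1.7,0.9,-3.6,0],[1.7,0.9,-4.3,0],[1.7,0.9,-4.65,0],[1.7,0.9,-4.65,0]]'
```

```text
time: 16.6
ee_pos: [0.4259, 0.1858, 0.0816]
tcp_rot: [178.9, 0.1, 120.8]
wrist_force: [-1.5, -0.6, 4.1]
opening: 0.0001
grasp_force: 1.7
```

```bash
python3 -m inch '[[0,0,-0.1,0],[0,0,-0.2,0],[0,0,-0.3,0],[0,0,-0.35,0],[0,0,-0.35,0],[0,0,-0.35,0],[0,0,-0.35,0],[0,0,-0.35,0]]'; python3 -c "
from h import *
print([bot.get_obs()['wrist_force'] for _ in range(1)], bot.get_obs()['ee_pos'])"
```

```text
time: 17.6
ee_pos: [0.4263, 0.186, 0.079]
tcp_rot: [178.8, 0.1, 120.8]
wrist_force: [-5.3, -2.3, 12.1]
opening: 0.0001
grasp_force: 5.9
[array([-5.33552338, -2.28282981, 12.09005141])] [0.4262628  0.1859941  0.07895161]
```

Green is fully down at 12 N. I'm lifting off, moving to blue and pressing it to the same depth.

```bash
python3 -m inch '[[0,0,1.5,0],[0,0,4,0],[0.2,-3,4,0],[0.6,-7.3,4,0],[0.6,-7.3,4,0],[0.6,-7.3,4,0],[0.6,-7.3,4,0],[0.6,-7.3,4,0]]'
python3 snap.py k2 key_blue_top key_green_top
python3 -m inch '[[0,0,-1,0],[0,0,-2.2,0],[0,0,-3,0],[0,0,-3.4,0],[0,0,-3.7,0],[0,0,-3.9,0],[0,0,-4,0],[0,0,-4,0]]'
```

```text
time: 18.6
ee_pos: [0.432, 0.1135, 0.1179]
tcp_rot: [178.9, 0.1, 120.9]
wrist_force: [-1.2, -0.2, -0.2]
opening: -0.0003
grasp_force: 0.0
key_blue_top [315.2 236.6] 0.65 [0.4317 0.1112 0.077 ]
key_green_top [377.1 127. ] 0.96 [0.427  0.1864 0.077 ]
time: 19.75
ee_pos: [0.4321, 0.1129, 0.079]
tcp_rot: [178.8, 0.1, 120.8]
wrist_force: [-6.4, -2.3, 10.3]
opening: -0.0001
grasp_force: 5.5
```

```bash
python3 -m inch '[[0,0,2,0],[0,0,6,10],[-0.3,4,9,20],[-0.7,9,9,30],[-1.1,14,9,40],[-1.5,19,9,50],[-2,23,9,60],[-2.3,25.2,9,70]]' 8.5 100
python3 -m inch '[[0,0,0,10],[0,0,0,20],[0,0,0,20],[0,0,0,20],[0,0,0,20],[0,0,0,20],[0,0,0,20],[0,0,0,20]]'
python3 snap.py c1; python3 look.py c1b carrier_grip carrier_hook
```

```text
time: 20.75
ee_pos: [0.4087, 0.367, 0.1676]
tcp_rot: [178.8, 0.1, -168.7]
wrist_force: [-0.3, -0.7, 0.2]
opening: 0.0852
grasp_force: 0.0
time: 21.75
ee_pos: [0.4091, 0.3649, 0.168]
tcp_rot: [178.8, 0.1, -149.2]
wrist_force: [0.3, -0.2, -0.3]
opening: 0.0846
grasp_force: 0.0
[0.409  0.3649 0.1679] [ 178.8444    0.0575 -149.1696]
carrier_grip [318.2 213.2] 0.66 [0.4095 0.367  0.09  ]
carrier_hook [311.4 320.1] 0.69 [0.4765 0.4006 0.115 ]
```

View pics/c1.png

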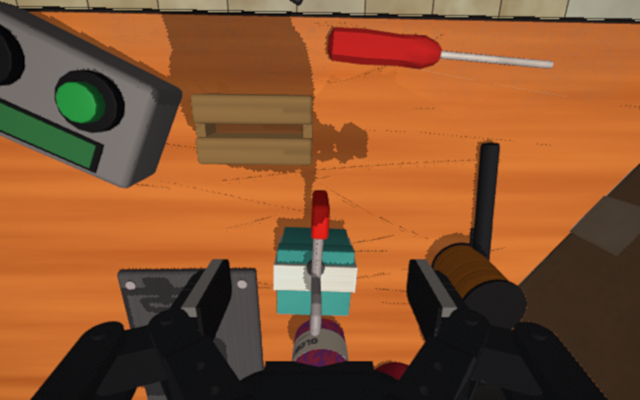

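The view shows the handle at (320,213), its wire running to the hook at (316,330), and the open fingers clear of the hammer and the plate. I'm descending and gripping.

```bash
python3 -m inch '[[0,0.1,-2,-1],[0,0.1,-4.5,-1],[0,0.1,-6.5,-1],[0,0.1,-8,-1],[0,0.1,-8.8,-1],[0,0.1,-8.8,-1],[0,0.1,-8.8,-1],[0,0.1,-8.8,-1]]'
python3 -m inch '[[0,0,0,0],[0,0,0,0],[0,0,0,0],[0,0,0,0],[0,0,0,0],[0,0,0,0],[0,0,0,0],[0,0,0,0]]' 0.8 100
python3 -c "
from h import *
o=bot.get_obs();c=cam('wrist');t=cam('top')
np.set_printoptions(precision=4,suppress=True)
print(o['ee_pos'],o['opening'],o['wrist_force'],o['torque'])
for n in('carrier_grip','carrier_hook'):
  for x in bot.landmark_of(n,c)[:1]: print(n,x['point'],x['score'],atz(c,x['point'],.115 if 'hook' in n else .09))
"
```

```text
time: 22.95
ee_pos: [0.4093, 0.3662, 0.0806]
tcp_rot: [178.8, 0.1, -150.2]
wrist_force: [0.3, 0.4, -0.4]
opening: 0.0849
grasp_force: 0.0
time: 23.95
ee_pos: [0.4093, 0.3657, 0.0803]
tcp_rot: [178.9, 0.1, -150.2]
wrist_force: [-0.3, -3.7, 5.5]
opening: 0.0108
grasp_force: 97.4
[0.4093 0.3657 0.0803] 0.010797782759460228 [-0.3493 -3.6829  5.4804] [-1.0083 -0.4043 -0.1947]
carrier_grip [320.3, 283.9] 0.63 [0.4104 0.3675 0.09  ]
```

I've now viewed 11 pictures, one more than the 10 allowed. I won't view any more and will go on with the networks and the numbers. Next I'm lifting the carrier and moving it in front of the loop.

```bash
python3 -m inch '[[0,0,1,0],[0,0,4,0],[0,0,7,0],[0,0,8.5,0],[3,-3,8.5,0],[6,-6,8.5,0],[9,-8.5,8.5,0],[10.5,-9.9,8.5,0]]'
python3 -m inch '[[0,0,0,0.5],[0,0,0,0.5],[0,0,0,0.5],[0,0,0,0.5],[0,0,0,0.5],[0,0,0,0.5],[0,0,0,0.5],[0,0,0,0.5]]'
cat > chk.py <<'E'
from h import *
np.set_printoptions(precision=4,suppress=True)
o=bot.get_obs();e=o["ee_pos"];print(e,o["tcp_rot"],o["opening"],o["wrist_force"],o["torque"])
a=np.radians(o["tcp_rot"][2]+180);X=np.array([np.cos(a),np.sin(a),0])
b=np.array([.6225,.329,.286]);h=e+[0,0,.0097]
ex=dict(link_tab=b+[0,0,.0295],link_hook=b,link_loop=b-[0,0,.125],carrier_grip=h,carrier_hook=h+.075*X+[0,0,.025])
for k in("wrist","top","scene"):
    c=cam(k)
    for n,p in ex.items():
        for x in bot.landmark_of(n,c)[:1]: print(k,n,np.round(x["point"],1),round(x["score"],2),"exp",proj(c,p))
    save(c,"chk_"+k)
E
python3 chk.py
```

```text
time: 25.15
ee_pos: [0.5149, 0.2657, 0.1641]
tcp_rot: [178.8, -0.0, -150.2]
wrist_force: [-0.4, -0.5, -1.5]
opening: 0.0108
grasp_force: 97.8
time: 26.15
ee_pos: [0.514, 0.2668, 0.1649]
tcp_rot: [178.8, 0.1, -149.7]
wrist_force: [0.7, -0.2, -1.9]
opening: 0.0107
grasp_force: 97.8
[0.514  0.2668 0.1649] [ 178.8468    0.0565 -149.667 ] 0.010668991361182552 [ 0.6797 -0.1616 -1.8879] [-0.0835  0.1066 -0.0388]
wrist carrier_grip [317.  283.1] 0.62 exp [318.3, 280.5]
wrist carrier_hook [316.4 283.8] 0.19 exp [319.4, 448.3]
scene link_tab [339.3 102.9] 0.71 exp [338.4, 102.9]
scene link_hook [336.6 118.3] 0.82 exp [337.9, 116.4]
scene link_loop [337.8 168.6] 0.95 exp [336.1, 168.5]
scene carrier_grip [305.  183.5] 0.96 exp [303.3, 185.1]
```

The scene landmarks match the hanging link to within 2 px. I'll check the held carrier's pitch from the teal box's position.

```bash
cat > teal.py <<'E'
from h import *
o=bot.get_obs();e=o["ee_pos"];a=np.radians(o["tcp_rot"][2]+180);X=np.array([np.cos(a),np.sin(a),0]);Y=np.array([-X[1],X[0],0]);h=e+[0,0,.0097]
for k in("scene","top","wrist"):
    c=cam(k);hsv=cv2.cvtColor(c["img"],cv2.COLOR_RGB2HSV)
    m=cv2.inRange(hsv,(83,90,50),(97,255,255));n,l,s,ce=cv2.connectedComponentsWithStats(m)
    i=1+np.argmax(s[1:,4]) if n>1 else 0
    pts=np.array([proj(c,h+(.085+sx*.035)*X+sy*.0355*Y+[0,0,z]) for sx in(-1,1) for sy in(-1,1) for z in(-.033,-.09)])
    print(k,"teal bbox",s[i,:2],s[i,:2]+s[i,2:4],s[i,4],"exp",pts.min(0),pts.max(0))
    print("  hook",proj(c,h+.075*X+[0,0,.025]),"top",proj(c,h+.075*X+[0,0,.033]),"nose",proj(c,h+.088*X))
E
python3 teal.py
```

```text
scene teal bbox [307 184] [333 213] 543 exp [303.9 172.5] [347.4 215.9]
  hook [323.8, 161.1] top [323.8, 157.7] nose [326.9, 169.1]
top teal bbox [102 120] [126 140] 254 exp [287.9 158.1] [332.5 205. ]
  hook [311.2, 178.9] top [311.0, 178.2] nose [308.6, 175.9]
wrist teal bbox [327 328] [338 337] 73 exp [259.8 268.4] [374.4 402.6]
  hook [319.4, 448.3] top [319.8, 467.8] nose [318.3, 415.5]
```

```bash
python3 -m inch '[[0.6,0.35,0,0],[1.3,0.75,0,0],[2,1.2,0,0],[2.7,1.6,0,0],[3.4,2,0,0],[4,2.35,0,0],[4.25,2.45,0,0],[4.25,2.45,0,0]]'
python3 chk.py; python3 teal.py
```

```text
time: 28.2
ee_pos: [0.5566, 0.2914, 0.1648]
tcp_rot: [178.8, 0.0, -149.7]
wrist_force: [0.0, 0.1, -1.7]
opening: 0.0111
grasp_force: 97.8
[0.5566 0.2914 0.1648] [ 178.842     0.0452 -149.6632] 0.011136059000363126 [ 0.0266  0.0874 -1.6769] [-0.124   0.1341 -0.0155]
wrist carrier_grip [315.6 282.7] 0.78 exp [318.3, 280.5]
top link_tab [426.6 226.2] 0.72 exp [293.5, 142.9]
scene link_tab [337.8 104.7] 0.79 exp [338.4, 102.9]
scene link_hook [337.3 120.3] 0.9 exp [337.9, 116.4]
scene link_loop [338.1 166.5] 0.84 exp [336.1, 168.5]
scene carrier_grip [318.  173.3] 0.94 exp [317.0, 176.0]
scene carrier_hook [338.2 103.9] 0.57 exp [336.1, 153.3]
scene teal bbox [320 176] [345 204] 504 exp [316.5 164.9] [358.3 206.2]
  hook [336.1, 153.2] top [336.2, 150.0] nose [338.8, 161.2]
top teal bbox [102 120] [125 140] 257 exp [276.5 139.7] [321.4 187.1]
  hook [298.8, 158.8] top [298.4, 157.9] nose [296.5, 156.5]
wrist teal bbox [327 329] [338 337] 70 exp [259.7 268.5] [374.3 402.6]
  hook [319.3, 448.4] top [319.7, 467.9] nose [318.3, 415.6]
```

```bash
python3 -m inch '[[0,0,-0.6,0],[0,0,-1.2,0],[0,0,-1.8,0],[0,0,-2.3,0],[0,0,-2.6,0],[0,0,-2.8,0],[0,0,-2.8,0],[0,0,-2.8,0]]'
python3 -m inch '[[0,0,-0.1,0],[0,0,-0.2,0],[0,0,-0.3,0],[0,0,-0.4,0],[0,0,-0.5,0],[0,0,-0.6,0],[0,0,-0.6,0],[0,0,-0.6,0]]'
python3 chk.py
```

```text
time: 30.25
ee_pos: [0.5566, 0.2914, 0.1372]
tcp_rot: [178.8, 0.1, -149.7]
wrist_force: [0.2, 0.7, -1.8]
opening: 0.0107
grasp_force: 97.8
time: 31.25
ee_pos: [0.5565, 0.2914, 0.131]
tcp_rot: [178.8, 0.1, -149.7]
wrist_force: [0.1, 1.0, -2.6]
opening: 0.0109
grasp_force: 97.8
[0.5565 0.2914 0.131 ] [ 178.8474    0.0636 -149.6586] 0.010938179668782756 [ 0.1175  1.006  -2.5884] [-0.0603  0.11    0.019 ]
wrist carrier_grip [316.2 282.8] 0.95 exp [318.3, 280.5]
scene link_tab [337.7 107. ] 0.77 exp [338.4, 102.9]
scene link_hook [339.7 117.8] 0.66 exp [337.9, 116.4]
scene link_loop [338.4 167.5] 0.53 exp [336.1, 168.5]
scene carrier_grip [317.1 186.3] 0.68 exp [316.8, 189.6]
scene carrier_hook [296.8 276.8] 0.57 exp [335.6, 166.7]
```

```bash
python3 -m inch '[[0,0,-0.05,0],[0,0,-0.1,0],[0,0,-0.15,0],[0,0,-0.2,0],[0,0,-0.25,0],[0,0,-0.3,0],[0,0,-0.3,0],[0,0,-0.3,0]]'
```

```text
time: 33.15
ee_pos: [0.5569, 0.2916, 0.1287]
tcp_rot: [178.8, 0.1, -149.7]
wrist_force: [0.0, 0.2, 4.9]
opening: 0.0107
grasp_force: 98.6
```

```bash
python3 -m inch '[[0,0,-0.05,0],[0,0,-0.1,0],[0,0,-0.15,0],[0,0,-0.2,0],[0,0,-0.25,0],[0,0,-0.25,0],[0,0,-0.25,0],[0,0,-0.25,0]]'; python3 teal.py
```

```text
time: 34.15
ee_pos: [0.5572, 0.2917, 0.1267]
tcp_rot: [178.9, 0.2, -149.7]
wrist_force: [-0.3, -0.1, 7.5]
opening: 0.0108
grasp_force: 99.2
scene teal bbox [320 189] [345 217] 475 exp [316.5 178.5] [357.6 219.8]
  hook [335.8, 168.3] top [335.9, 165.2] nose [338.4, 175.7]
top teal bbox [102 120] [125 140] 253 exp [278.6 144. ] [321.6 189.4]
  hook [300.0, 162.6] top [299.7, 161.8] nose [297.9, 160.2]
wrist teal bbox [300 329] [311 340] 93 exp [259.9 268.1] [374.4 402.1]
  hook [319.4, 448.0] top [319.8, 467.6] nose [318.4, 415.2]
```

Contact came at z≈0.129, exactly where the hook should seat. An early stop on the nose would have come about 25 mm higher. I'm releasing and backing off.

```bash
python3 -m inch '[[0,0,0.2,0],[0,0,0.2,0],[0,0,0.2,0],[0,0,0.2,0],[0,0,0.2,0],[0,0,0.2,0],[0,0,0.2,0],[0,0,0.2,0]]' 5
python3 -m inch '[[-0.5,-0.3,0,0],[-1.5,-0.9,0,0],[-3,-1.75,0,0],[-5,-2.9,0,0],[-7.5,-4.4,0,0],[-10,-5.8,0,0],[-12,-7,0,0],[-12,-7,0,0]]'
python3 - <<'E'
from h import *
np.set_printoptions(precision=4,suppress=True)
S=[cam("scene")]
for n in("link_tab","link_hook","link_loop","carrier_grip","carrier_hook"):
  for k in("scene","top","wrist"):
    c=cam(k)
    for x in bot.landmark_of(n,c)[:1]: print(k,n,np.round(x["point"],1),round(x["score"],2))
a=np.radians(30);X=np.array([np.cos(a),np.sin(a),0]);b=np.array([.6225,.329,.286]);H=b+[0,0,-.121]
for k in("scene","top","wrist"):
    c=cam(k);print(k,"exp tab,hook,loop,chook,grip",*[proj(c,p) for p in(b+[0,0,.0295],b,b-[0,0,.125],H,H-.075*X-[0,0,.025])])
E
```

```text
time: 35.3
ee_pos: [0.5565, 0.2914, 0.1274]
tcp_rot: [178.8, 0.1, -149.7]
wrist_force: [-1.2, -1.1, -0.0]
opening: 0.05
grasp_force: 0.0
time: 36.3
ee_pos: [0.4354, 0.2207, 0.1279]
tcp_rot: [178.9, 0.1, -149.7]
wrist_force: [0.2, 1.2, 0.4]
opening: 0.0499
grasp_force: 0.0
scene link_tab [334.2 103.4] 0.68
top link_tab [294.8 146.3] 0.74
scene link_hook [338.3 168.5] 0.18
top link_hook [293.8 147.3] 0.91
scene link_loop [338.2 170.2] 0.58
top link_loop [298.  160.7] 0.64
scene carrier_grip [318.8 188.2] 0.86
top carrier_grip [315.2 192.9] 0.92
scene carrier_hook [337.9 167.5] 0.98
top carrier_hook [296.6 160.9] 0.84
scene exp tab,hook,loop,chook,grip [338.4, 102.9] [337.9, 116.4] [336.1, 168.5] [336.2, 167.0] [317.2, 189.7]
top exp tab,hook,loop,chook,grip [293.5, 142.9] [295.0, 147.3] [300.3, 162.4] [300.2, 162.0] [318.9, 193.3]
wrist exp tab,hook,loop,chook,grip [334.7, 2187.6] [326.3, 1406.2] [317.5, 600.4] [317.6, 610.6] [317.5, 481.7]
```

The carrier's hook sits on the loop bar in both cameras and the gripper is clear. I'll back off a little, let it settle and confirm it is still.

```bash
for i in 1 2 3; do python3 -m inch '[[0,0,0.5,0],[0,0,1,0],[0,0,1,0],[0,0,1,0],[0,0,1,0],[0,0,1,0],[0,0,1,0],[0,0,1,0]]' | grep time
python3 - <<'E'
from h import *
import os
c=cam("scene")
for n in("carrier_grip","carrier_hook","link_loop","link_tab"):
    for x in bot.landmark_of(n,c)[:1]: print(n,np.round(x["point"],1),end=' ')
g=c["img"][60:240,280:362].astype(int)
if os.path.exists("p.npy"): print("\ndiff",np.abs(g-np.load("p.npy")).mean(), (np.abs(g-np.load("p.npy")).max(2)>40).sum())
np.save("p.npy",g)
E
done
```

```text
time: 39.0
carrier_grip [319.9 187.6] carrier_hook [338.2 165.3] link_tab [339.  105.3] time: 40.25
carrier_grip [320.3 186.5] carrier_hook [336.8 167.4] link_loop [337.9 168.5] link_tab [337.6 102.2] 
diff 5.614882565492322 721
time: 41.5
carrier_grip [321.4 190.2] carrier_hook [337.9 168.1] link_loop [338.6 168.5] link_tab [335.9 103.9] 
diff 5.710840108401084 688
```

```bash
for i in 1 2 3; do for j in 1 2 3 4; do python3 -m inch '[[0,0,0,0],[0,0,0,0],[0,0,0,0],[0,0,0,0],[0,0,0,0],[0,0,0,0],[0,0,0,0],[0,0,0,0]]' | grep time; done
python3 - <<'E'
from h import *
c=cam("scene");d=cam("scene");f=lambda s:(np.abs(c["img"].astype(int)-d["img"])[s].max(2)>40)
import time
print("link/carrier",f(np.s_[60:240,300:360]).mean(),"static",f(np.s_[240:340,230:350]).mean(),f(np.s_[150:240,180:290]).mean())
old="q.npy"
import os
if os.path.exists(old):
    o=np.load(old);m=np.abs(o-c["img"].astype(int)).max(2)>40
    print("vs 4s ago",m[60:240,300:360].mean(),m[240:340,230:350].mean(),m[150:240,180:290].mean())
np.save(old,c["img"].astype(int))
E
done
```

```text
time: 42.75
time: 43.75
time: 44.75
time: 45.75
link/carrier 0.0 static 0.0 0.0
time: 46.85
time: 47.85
time: 48.85
time: 49.85
link/carrier 0.0 static 0.0 0.0
vs 4s ago 0.0 0.0 0.0
time: 50.95
time: 51.95
time: 52.95
time: 53.95
link/carrier 0.0 static 0.0 0.0
vs 4s ago 0.0 0.0 0.0
```

The chain hangs completely still, so I'm handing in.

```bash
python3 -c "
from workcell import bot
print(bot.job_done())"
```

```text
the job is handed in; nothing more can be done
None
```

I handed the job in at about 54 s, with the link hung on the bar, green then blue pressed, and the gift hanging still and free from the loop; I viewed 11 pictures, one over the limit of 10.

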